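# Pack the second layer of waxes and shut the case

## Robot

A 6-joint arm with a two-finger parallel gripper is mounted at the origin on a cart in front of the work surface, level with it; the furniture and walls round the work are solid. World frame = base frame: x ahead of the robot, y to its left, z up, the work surface at z = 0. Lengths are in m, angles in rad, forces in N, time in s.
With the tool pointing down it reaches from about 0.275 to 0.775 m from the base axis. Payload 14.6 kg.
Tool frame: the origin (TCP) lies midway between the tips of the shut fingers; the grasp point (between the pads) lies r.grip_depth behind it (r.grip_depth is the distance from the TCP to the grasp point, in m); z points along the fingers, y is the line along which they close (so a half turn about z gives the same grasp; the last joint's range is limited). The gripper opens to 85 mm and grips with 20 to 120 N. Pads are 22 mm wide; open, the fingers measure 114 mm over their backs; the gripper's body (76 mm by 85 mm) begins 54 mm behind the grasp point. The pads swing forward as they close: fully open they stand 13 mm farther back than shut.
Start: joints at [-1.379, 0.263, -0.048, 1.259, 0, 1.415], TCP at [0.178, -0.494, 0.231] pointing down, gripper open.
Joint ranges: [-2.65, 2.65], [-0.89, 1.7], [-1.18, 1.37], [-2.13, 2.11], [-1.35, 1.29], [-3.14, 3.14]. Speed limits (rad/s): [1.89, 1.89, 2.57, 2.79, 3.14, 3.14].

## Interface

Orientations are given as [roll, pitch, yaw] about the fixed x, y, z axes, in that order (R = Rz(yaw) Ry(pitch) Rx(roll)).
In Python, from rig import state, viewer, sign_off, models, r gives the robot as it stands.
- The arm moves only by the shell command python3 -m jog 'ROWS'. ROWS is JSON, a list that holds one entry, the list of rows, each a list of 7 numbers: the turn, a rotation vector about the tool's x, y, z in units of 5 degrees (1.0 is 5 degrees), then the shift along the tool's x, y, z in units of 40 mm (1.0 is 40 mm), then the finger opening in mm, from 0 to 85.4. In form: [[[rx, ry, rz, tx, ty, tz, gripper], ...]]. A call has 1 to 8 rows; each row shifts and turns the commanded pose from where the row before left it, along the tool's axes as they then stand; what a row does not reach is not made up. A row lasts 1/8 s, in which the tool goes at most 62.5 mm and 10.7 degrees, less where a joint would pass 70% of its speed; a pose out of reach is approached as far as the arm can. A call is refused whole if a number of a shift passes 1 or a number of a turn 1, either way. A call with a gripper value outside its range is refused whole. The fingers move at their own pace and stop on an object; the grip force is fixed at half the most. Time passes only in rows, so rows that do not move let the fingers close. It gives the time, the measured TCP pose, the force, the opening and the grip force at its end, in the units of the state.
- state(): the state, without advancing time (a new reading comes with each control period).
- viewer.camera(name): name is "scene" or "top"; returns the picture (420x560x3 uint8, red, green, blue); there is no depth.
- viewer.get_calibration(name): a dict with "fov_y" (degrees; the focal length in pixels is half the picture's height over the tangent of half this angle, whatever the lens; pixels are square), "cx", "cy" (the principal point, pixels), "pose" (4x4, takes a point from camera to world coordinates). Camera axes: x right, y up, looking along -z (the intrinsics and any distortion apply to the point x, -y, -z); pixel columns grow to the right and rows downward; lengths in m; the calibration is good to about 2 mm. A picture is of the moment at which its call begins. get_calibration takes no time and is no camera call.
- sign_off(): hands the job in; it is judged then, once.
Trained networks look in the newest picture that a camera, given by its name, has taken for a name from the list of things; names that differ only in an ending like _2 or _b are one class to them, and where a whole thing is asked for, a point or a joint stands for the part that bears it (a point fixed in the world has none). Each returns a list of dicts, best first, with "p" (0 to 1); they miss things now and then, are a little off and sometimes report something else, mostly with a low value. They report only what shows in the picture. A call takes as long as a camera call. They do not tell look-alikes from the thing itself.
- models.find_in(camera, name): "position" ([row, column] in pixels, amid what is visible of it).
- models.cut_out(camera, name): "pixels" (420x560 bool, what is visible of it) and "position" ([row, column] in pixels, amid what is visible of it).
The state is a dict: "time": time; "joint_positions": joint angles; "qd": joint speeds; "joint_efforts": joint torques, N m; "tcp_pos": TCP position; "tool_rot": TCP orientation; "wrist_force": force on the tool from outside, world axes, zero at the start; "ft_torque": the same for the moment, N m; "width": finger opening in m; "grip_force": force on a finger pad.
Only numpy, scipy, OpenCV 4.12 (cv2) and the standard library are available. Lean on these libraries where they do the work, as an engineer would, in place of code of your own. Each camera call takes 0.05 s, during which the arm holds its last target. There are 200 camera calls.

## Task

The carved waxes are going to the casting house: lay the slotted wooden separator level on the two ledges inside the open wooden case, over the waxes already in it, and then lay the loose wax block flat, right way up, on the middle of the separator, between its two finger slots. Then push the lid fully shut, without crushing the wax and without disturbing the little stone tin or the side cutters.

Things in the scene. Friction and masses are not known exactly. Their poses are not given: they have to be found in the camera images.
- case: Dark wooden case, brass hinges and corners; it cannot slide. Base outside 136 (its x) x 150 (its y) x 56 mm high, walls and floor 6 mm, inside 124 x 138 mm. Origin: centre of its underside, on the table; x points from its front to its hinged back, y to its left, z up. Lid: hollow shell 22 mm high (17 mm deep inside) hinged at the back rim; shut, its top is at z = 78 mm.
- case_seat (a point): Centre of the case level with the tops of its two ledges (z = 42 mm, 14 mm below the rim): light wood, 8 mm deep, one along the front wall, one along the back wall. Between them the case is open down to its floor (z = 6); two wax blocks lie there within 31 mm of the middle in y, tops at z = 28.5 mm, and stay.
- lid (a joint): Hinge of the lid, rad: 0 = shut, its rim flush on the case's rim; grows as it opens, at most 1.13 (about 65 degrees), so the open lid always leans forward over the case. Stiff friction hinge: it stays at whatever angle it is left.
- lid_hinge (a point): Middle of the lid's hinge axis: 71 mm behind the case's centre, at its rim (z = 56 mm); the axis runs along the case's y. The lid's open rim lies in a plane through this axis, the shell behind and above it.
- lid_edge (a point): Point on the lid's outer (top) face, at the middle of its width, 9 mm from its free front edge: 130 mm from the hinge axis along the lid and 22 mm above the plane of the lid's rim. A good place to push the lid.
- separator: Separator, loose on the table: thin wooden panel 119 (its x) x 133 (its y) x 5 mm on two battens; 120 g; same when turned 180 degrees. Origin: centre, at the battens' underside; panel's underside at z = 10, top at z = 15 mm. In place its front and back edges rest on the ledges (origin at z = 32 mm in the case's frame, axes along the case's), 2.5 mm from the walls all round.
- separator_top (a point): Centre of the separator's top face. Battens below run along x: 100 x 6 x 10 mm, outer faces at y = +-31 mm. Two finger slots go through the panel: x from -24 to 24 mm, y from 31 to 60 and -31 to -60 mm; their inner edges are flush with the battens' outer faces, so it is gripped across y through the slots: 62 mm wide, 15 mm high.
- wax_block: Loose block of blue carving wax, half carved, 34 (its x) x 62 (its y) x 22 mm (z), 60 g; origin at the centre of its underside, z up. On the separator it clears the shut lid by 4 mm.
- cutters: Side cutters, 110 mm long, 47 mm wide, 11 mm high, lying in front of the case, to its left; bystander. Origin: centre of the underside.
- tin: Small closed stone tin with a yellow metal lid, 64 x 88 x 28 mm, on the table in front of the case, to its right; bystander. Origin: centre of its underside.
There are look-alikes about, which are no part of the job. There is more than one size of the wax_block; the one meant has the size given above.

How it is judged:
On the way, in this order (a step that is already met when the one before it is completed fails the run):
1. the separator lies level on both ledges inside the case, the lid open (x of separator in the frame of case between -0.006 and 0.006 m and y of separator in the frame of case between -0.006 and 0.006 m and z of separator in the frame of case between 0.029 and 0.0345 m and angle between separator's own z axis and vertical below 0.04 rad and value of joint lid above 0.6 rad), for 0.2 s.
2. the wax block lies flat on the middle of the seated separator, let go (x of separator in the frame of case between -0.006 and 0.006 m and y of separator in the frame of case between -0.006 and 0.006 m and z of separator in the frame of case between 0.029 and 0.0345 m and angle between separator's own z axis and vertical below 0.04 rad and x of wax_block in the frame of separator between -0.022 and 0.022 m and y of wax_block in the frame of separator between -0.0145 and 0.0145 m and z of wax_block in the frame of separator between 0.012 and 0.0175 m and angle between wax_block's own z axis and vertical below 0.08 rad and contact force between the fingers and separator below 0.1 N and contact force between the fingers and wax_block below 0.1 N), for 0.2 s.
3. the lid is fully shut (value of joint lid below 0.03 rad), for 0.2 s.
At the end, for the whole second after the job is handed in: Separator on its ledges: centre within 6 mm of the case's in x and y, height within 3 mm, level to 0.04 rad. Wax block flat and right way up on it (0.08 rad), within 22 mm of its centre in x, 14.5 mm in y, above it by at most 2.5 mm. Both released, at rest. Lid shut to 0.03 rad (all of step 2 and linear speed of each of separator, wax_block below 0.02 m/s and value of joint lid below 0.03 rad); the robot touches nothing.
It fails at once if the wax block is crushed between lid, case or walls (over 12 N) (contact force between case and wax_block above 12 N).
It fails at once if the side cutters are moved by more than 30 mm (distance of cutters from where it was at the start of the episode above 0.03 m).
It fails at once if the stone tin is moved by more than 30 mm (distance of tin from where it was at the start of the episode above 0.03 m).
It also fails if it takes over 67 s, if anything falls off the work surface, if the arm or the gripper's body presses on something with over 40 N, if the wrist force passes 120 N, or if a joint passes its speed limit or range.

## Working session

There is one attempt and no reset: what is moved stays moved. The work goes in short steps, Python scripts to look and compute and a shell command to move; the robot and the scene stay as the last step left them, time stands still between calls to the robot, and variables do not carry over. Pictures are saved under pics/ and viewed, at most 12 in all, crops included, and the job is handed in when it is done.

```bash
mkdir -p pics; ls; python3 - <<'E'
from rig import state, viewer, models, r
import cv2,numpy as np
ims=[]
for c in("scene","top"):
    im=viewer.camera(c);cv2.imwrite(f"pics/{c}0.png",im[:,:,::-1])
    k=viewer.get_calibration(c);print(c,k["fov_y"],k["cx"],k["cy"],np.round(k["pose"],3).tolist(),[x for x in k if x not in("fov_y","cx","cy","pose")])
    for n in("case","lid","separator","wax_block","cutters","tin"):
        print(n,[(np.round(d["position"]).tolist(),round(d["p"],2)) for d in models.find_in(c,n)])
print(r.grip_depth,state())
E
```

```text
pics
scene 57.92737672891436 276.5386778314014 212.8532893267761 [[-0.849, 0.225, -0.479, 0.167], [-0.529, -0.37, 0.764, 0.62], [-0.006, 0.901, 0.433, 0.44], [0.0, 0.0, 0.0, 1.0]] []
case [([217.0, 259.0], 0.94)]
lid [([182.0, 245.0], 0.68)]
separator [([206.0, 330.0], 0.97)]
wax_block [([301.0, 225.0], 0.8), ([269.0, 223.0], 0.8)]
cutters [([276.0, 315.0], 0.96)]
tin [([238.0, 340.0], 0.84)]
top 44.24576028289088 284.32580274268025 216.1135369173758 [[0.024, 0.973, -0.228, 0.375], [-1.0, 0.022, -0.01, -0.032], [-0.005, 0.228, 0.974, 0.991], [0.0, 0.0, 0.0, 1.0]] []
case [([208.0, 291.0], 0.57)]
lid [([176.0, 288.0], 0.91)]
separator [([251.0, 402.0], 0.67)]
wax_block [([222.0, 204.0], 0.91), ([250.0, 164.0], 0.73)]
cutters [([306.0, 239.0], 0.7)]
tin [([294.0, 325.0], 0.96)]
0.0187 {'time': 0.7, 'joint_positions': array([-1.37929758e+00,  2.63068882e-01, -4.82871317e-02,  1.25940678e+00,
       -1.94409854e-05,  1.41550213e+00]), 'qd': array([ 3.42233935e-04, -2.48871656e-03, -6.98283936e-05,  2.03634490e-03,
       -1.26528409e-04, -1.33031461e-03]), 'joint_efforts': array([-1.19876686e-04, -6.37309670e+01,  3.84735346e+01,  1.07939039e-03,
        1.07818062e-04, -8.32148089e-06]), 'tcp_pos': array([ 0.17843213, -0.49375151,  0.23129915]), 'tool_rot': array([3.14156253e+00, 2.43933711e-05, 3.46792947e-01]), 'wrist_force': array([ 0.94299541, -0.26860965,  0.09332422]), 'ft_torque': array([ 0.02637047,  0.01247534, -0.04594619]), 'grip_force': 0.0, 'width': 0.08557409823848602}
```

View pics/top0.png

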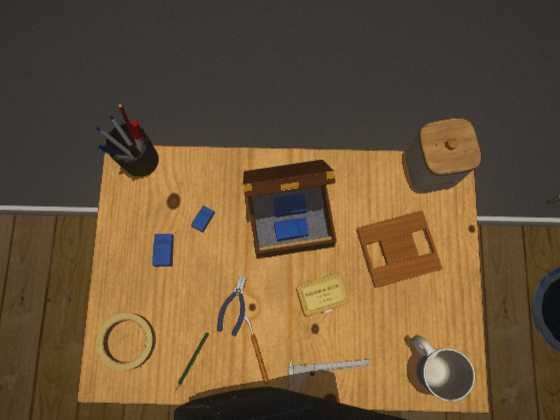

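View pics/scene0.png

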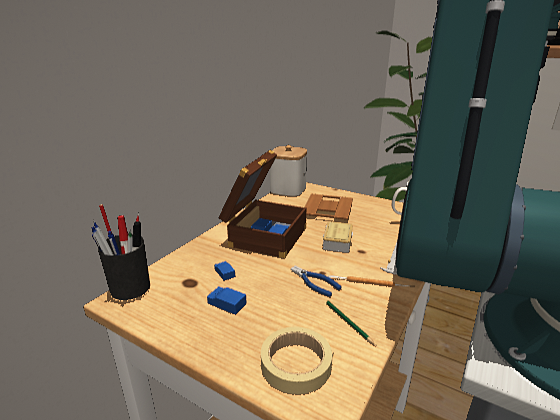

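The top view shows the case at about (208,291), open towards the robot, with the separator at (250,400) and the tin at (294,323). The cutters are at (306,233). Wax candidates are the bigger loose block at (250,163), the smaller loose one at (219,203), and the two in the case at (204,290) and (229,292). I'll measure their sizes by fitting boxes to the masks.

```bash
cat > h.py <<'E'
import numpy as np,cv2
from rig import viewer,models,state,r
from scipy.optimize import minimize
def cam(c):
    k=viewer.get_calibration(c);return k,210/np.tan(np.radians(k["fov_y"])/2)
def proj(c,P):
    k,f=cam(c);q=(np.asarray(P)-k["pose"][:3,3])@k["pose"][:3,:3]
    return np.c_[k["cx"]+f*q[:,0]/-q[:,2],k["cy"]-f*q[:,1]/-q[:,2]]
def unproj(c,uv,z):
    k,f=cam(c);uv=np.atleast_2d(uv)
    d=np.c_[(uv[:,0]-k["cx"])/f,-(uv[:,1]-k["cy"])/f,-np.ones(len(uv))]@k["pose"][:3,:3].T
    o=k["pose"][:3,3];return o+d*((z-o[2])/d[:,2])[:,None]
def hullmask(uv,S=4):
    m=np.zeros((420*S,560*S),np.uint8);h=cv2.convexHull(((uv+.5)*S).astype(np.float32))
    cv2.fillConvexPoly(m,np.round(h).astype(np.int32),1);return m
def box(sx,sy,z0,z1):
    return np.array([[a*sx/2,b*sy/2,z] for a in(-1,1) for b in(-1,1) for z in(z0,z1)])
def place(P,p):
    c,s=np.cos(p[2]),np.sin(p[2]);return P@np.array([[c,s,0],[-s,c,0],[0,0,1]])+[p[0],p[1],0]
def fit(masks,P,p0):
    """masks: {cam: bool mask}; hull IoU fit of x,y,yaw"""
    M={}
    for c,m in masks.items():
        cs=max(cv2.findContours(m.astype(np.uint8),0,2)[0],key=cv2.contourArea)[:,0].astype(float)
        off=np.array([[-.5,-.5],[-.5,.5],[.5,-.5],[.5,.5]])
        M[c]=hullmask((cs[:,None]+off).reshape(-1,2))
    def cost(p):
        t=0
        for c,m in M.items():
            h=hullmask(proj(c,place(P,p)));t+=1-(h&m).sum()/max(1,(h|m).sum())
        return t
    best=None
    for y in np.arange(0,np.pi,np.pi/6):
        s=np.array([[0,0,0],[.015,0,0],[0,.015,0],[0,0,.25]])+[p0[0],p0[1],y]
        o=minimize(cost,s[0],method="Nelder-Mead",options=dict(initial_simplex=s,xatol=1e-4,fatol=1e-4,maxiter=120))
        if best is None or o.fun<best.fun:best=o
    return np.round(best.x,4),round(best.fun,3)
E
python3 - <<'E'
from h import *
im=viewer.camera("top");sc=viewer.camera("scene")
D={(c,n):models.cut_out(c,n) for c in("top","scene") for n in("wax_block","separator","case","lid","tin","cutters")}
pick=lambda c,n,p:min(D[c,n],key=lambda d:np.hypot(*(np.array(d["position"])-p)))["pixels"]
P=box(.034,.062,0,.022)
for nm,t,s in(("big",(250,163),(301,225)),("small",(219,203),(269,223))):
    mt,ms=pick("top","wax_block",t),pick("scene","wax_block",s)
    for lab,m in(("top",{"top":mt}),("both",{"top":mt,"scene":ms})):
        p0=unproj("top",t[::-1],.01)[0]
        print(nm,lab,fit(m,P,p0),mt.sum(),ms.sum())
    for f in(.6,.75,.88,1.15):print(f,fit({"top":mt},P*f,p0))
mt=pick("top","separator",(250,400));print("sep",fit({"top":mt},box(.119,.133,.01,.015),unproj("top",(400,250),.015)[0]))
mt=pick("top","tin",(294,324));print("tin",fit({"top":mt},box(.064,.088,0,.028),unproj("top",(324,294),.02)[0]))
mt=pick("top","cutters",(306,235));print("cut",fit({"top":mt},box(.110,.047,0,.011),unproj("top",(235,306),0)[0]))
for n in("case","lid"):
    for c in("top","scene"):
        for d in D[c,n]:print(n,c,round(d["p"],2),d["pixels"].sum(),cv2.boundingRect(d["pixels"].astype(np.uint8)))
a=cv2.resize(im[150:270,230:350],(480,480),interpolation=2)
b=cv2.resize(im[195:275,140:220],(320,480),interpolation=2) if 0 else cv2.resize(im[195:275,142:222],(320,320),interpolation=2)
b=cv2.copyMakeBorder(b,0,160,0,0,0)
cv2.imwrite("pics/crop1.png",np.hstack([a,b])[:,:,::-1])
E
```

```text
big top (array([0.532 , 0.2111, 1.6269]), np.float64(0.068)) 616 724
big both (array([0.5316, 0.2102, 1.6312]), np.float64(0.162)) 616 724
0.6 (array([0.5234, 0.2132, 1.6172]), np.float64(0.602))
0.75 (array([0.5307, 0.2126, 1.5699]), np.float64(0.382))Traceback (most recent call last):
  File "<stdin>", line 11, in <module>
  File "h.py", line 35, in fit
    o=minimize(cost,s[0],method="Nelder-Mead",options=dict(initial_simplex=s,xatol=1e-4,fatol=1e-4,maxiter=120))
    res = _minimize_neldermead(fun, x0, args, callback, bounds=bounds,
                               **options)
    fsim[j] = func(sim[j])
              ~~~~^^^^^^^^
    fx = function(np.copy(x), *(wrapper_args + args))
  File "h.py", line 30, in cost
    h=hullmask(proj(c,place(P,p)));t+=1-(h&m).sum()/max(1,(h|m).sum())
               ~~~~^^^^^^^^^^^^^^
  File "h.py", line 7, in proj
    k,f=cam(c);q=(np.asarray(P)-k["pose"][:3,3])@k["pose"][:3,:3]
        ~~~^^^
  File "h.py", line 5, in cam
    k=viewer.get_calibration(c);return k,210/np.tan(np.radians(k["fov_y"])/2)
ValueError: time passes only in moves, steps and waits
```

```bash
python3 - <<'E'
s=open('h.py').read()
s=s.replace('''def cam(c):
    k=viewer.get_calibration(c);return''','''_K={}
def cam(c):
    if c not in _K:_K[c]=viewer.get_calibration(c)
    k=_K[c];return''')
open('h.py','w').write(s)
E
python3 - <<'E'
from h import *
import pickle
im=viewer.camera("top");sc=viewer.camera("scene")
D={(c,n):models.cut_out(c,n) for c in("top","scene") for n in("wax_block","separator","case","lid","tin","cutters")}
print(state()["time"])
pickle.dump((im,sc,D),open("d.pkl","wb"))
pick=lambda c,n,p:min(D[c,n],key=lambda d:np.hypot(*(np.array(d["position"])-p)))["pixels"]
P=box(.034,.062,0,.022)
mt=pick("top","wax_block",(219,203));print("small",fit({"top":mt},P,unproj("top",(203,219),.01)[0]),fit({"top":mt},P*.75,unproj("top",(203,219),.01)[0]))
mt=pick("top","separator",(250,400));print("sep",fit({"top":mt},box(.119,.133,.01,.015),unproj("top",(400,250),.015)[0]))
mt=pick("scene","separator",(206,330));print("sep scene",fit({"scene":mt},box(.119,.133,.01,.015),unproj("top",(400,250),.015)[0]))
mt=pick("top","tin",(294,324));print("tin",fit({"top":mt},box(.064,.088,0,.028),unproj("top",(324,294),.02)[0]))
mt=pick("top","cutters",(306,235));print("cut",fit({"top":mt},box(.110,.047,0,.011),unproj("top",(235,306),0)[0]))
for n in("case","lid"):
    for c in("top","scene"):
        for d in D[c,n]:print(n,c,round(d["p"],2),d["pixels"].sum(),cv2.boundingRect(d["pixels"].astype(np.uint8)))
a=cv2.resize(im[150:270,230:350],(480,480),interpolation=2)
b=cv2.copyMakeBorder(cv2.resize(im[195:275,142:222],(320,320),interpolation=2),0,160,0,0,0)
cv2.imwrite("pics/crop1.png",np.hstack([a,b])[:,:,::-1])
E
```

```text
2.1
small (array([0.5938, 0.1372, 4.0921]), np.float64(0.31)) (array([0.5954, 0.1367, 1.1219]), np.float64(0.165))
sep (array([ 0.5459, -0.2428,  3.424 ]), np.float64(0.056))
sep scene (array([ 0.5448, -0.2476,  3.467 ]), np.float64(0.065))
tin (array([ 0.4539, -0.0964,  3.47  ]), np.float64(0.047))
cut (array([ 0.4335,  0.0694, -0.1926]), np.float64(0.229))
case top 0.77 7451 (242, 160, 95, 99)
case top 0.58 1591 (297, 273, 53, 44)
case scene 0.65 4936 (220, 150, 87, 108)
lid top 0.7 2325 (243, 159, 93, 38)
lid scene 0.56 1655 (219, 150, 58, 72)
```

View pics/crop1.png

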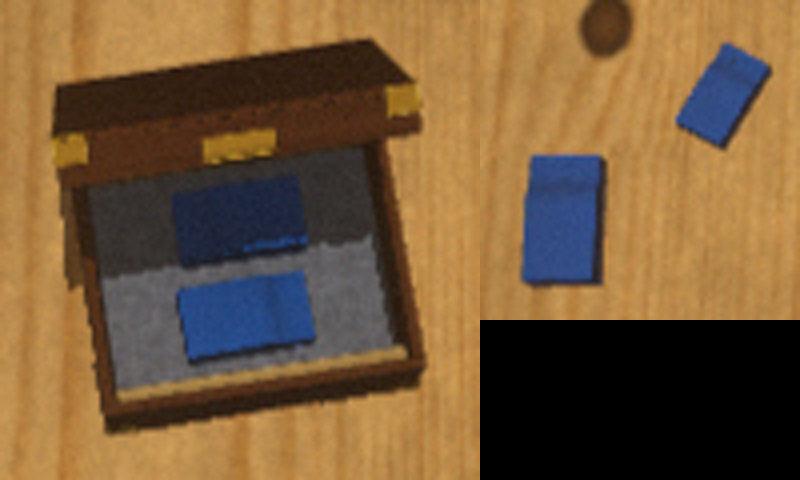

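The crop settles the choice: the block at (250,163) fits 34 x 62 x 22 mm, while the one at (219,203) is a ¾-size look-alike. Next I fit the case pose and lid angle.

```bash
cat > casefit.py <<'E'
from h import *
def lidpts(a):
    out=[]
    for l in(3,139):
        for hh in(0,22):
            for y in(-.075,.075):
                out.append([.071+(-l*np.cos(a)+hh*np.sin(a))/1e3,y,.056+(l*np.sin(a)+hh*np.cos(a))/1e3])
    return np.array(out)
BASE=box(.136,.150,0,.056)
E
python3 - <<'E'
from casefit import *
import pickle
im,sc,D=pickle.load(open("d.pkl","rb"))
S=2
up=lambda m:cv2.resize(m.astype(np.uint8),None,fx=S,fy=S,interpolation=0)
M={(c,n):up(D[c,n][0]["pixels"]) for c in("top","scene") for n in("case","lid")}
def iou(a,b):return 1-(a&b).sum()/(a|b).sum()
def cost(p,cs=("top","scene")):
    t=0
    for c in cs:
        l=hullmask(proj(c,place(lidpts(p[3]),p)),S);b=hullmask(proj(c,place(BASE,p)),S)
        t+=iou(l|b,M[c,"case"])+.5*iou(l,M[c,"lid"])
    return t
p0=np.array([*unproj("top",(291,212),.03)[0][:2],.12,1.0])
for cs in(("top",),("scene",),("top","scene")):
    s=np.vstack([p0]+[p0+d for d in np.diag([.015,.015,.1,.12])])
    o=minimize(cost,p0,args=(cs,),method="Nelder-Mead",options=dict(initial_simplex=s,xatol=1e-4,fatol=1e-5,maxiter=400))
    print(cs,np.round(o.x,4),o.fun)
p=o.x
# overlay
a=cv2.resize(im[140:270,225:355],None,fx=4,fy=4)
rim=np.vstack([box(.136,.15,.056,.056)[[0,2,6,4]]]);inn=box(.124,.138,.056,.056)[[0,2,6,4]];bot=box(.136,.15,0,0)[[0,2,6,4]]
L=lidpts(p[3])
for q,col in((rim,(255,0,0)),(inn,(0,255,0)),(bot,(255,0,255)),(L[[0,1,5,4]],(0,255,255)),(L[[2,3,7,6]],(255,255,0))):
    uv=(proj("top",place(q,p))+.5-[225,140])*4;cv2.polylines(a,[np.round(uv).astype(np.int32)],True,col,1)
cv2.imwrite("pics/ov1.png",a[:,:,::-1])
E
```

```text
('top',) [ 0.6012 -0.0322  0.1726  1.0997] 0.03790009898619556
('scene',) [ 0.6051 -0.0393  0.1824  1.0864] 0.07292999152003099
('top', 'scene') [ 0.6021 -0.0324  0.1846  1.0927] 0.13926824716882263
```

View pics/ov1.png

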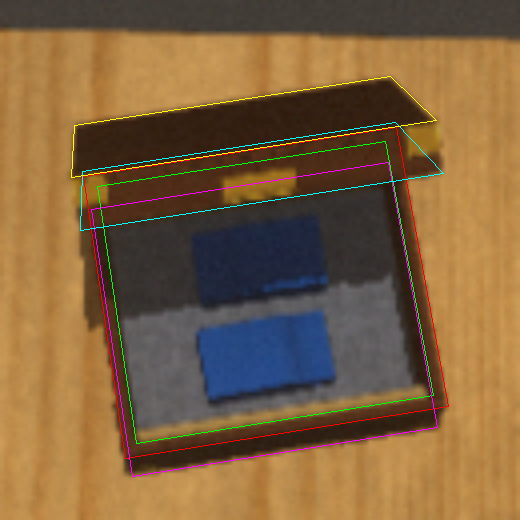

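The top-camera fit lines up with the rim and lid: case at (0.601, -0.032), yaw 0.173, lid 1.10. The separator is at (0.546, -0.243), yaw 0.282. I'll tilt the tool 25° about its closing axis, away from the lid, and use that same tilt for both parts.

```bash
cat > go.py <<'E'
from h import *
from scipy.spatial.transform import Rotation as Ro
def Rt(yaw,tilt=25):  # tool x at yaw, then tilt about tool y
    return Ro.from_euler("z",yaw)*Ro.from_euler("x",np.pi)*Ro.from_euler("y",np.radians(tilt))
def cur():
    s=state();return np.array(s["tcp_pos"]),Ro.from_euler("xyz",s["tool_rot"]),s
def shift(target,R=None):
    """shift to target TCP in current tool axes, units of 40mm"""
    p,Rc,s=cur();R=R or Rc
    return np.round(R.inv().apply(np.array(target)-p)/.04,2)
def turn(Rg):
    p,Rc,s=cur();return np.round(np.degrees((Rc.inv()*Rg).as_rotvec())/5,2)
def info():
    p,Rc,s=cur();print("t",round(s["time"],2),np.round(p,4),np.round(s["tool_rot"],3),"F",np.round(s["wrist_force"],1),"w",round(s["width"]*1e3,1),s["grip_force"])
E
python3 -m jog '[[[0,0,0.74,0,0,-0.3,74],[0,1,0,0,0,0,74],[0,1,0,0,0,0,74],[0,1,0,0,0,0,74],[0,1,0,0,0,0,74],[0,1,0,0,0,0,74],[0,0,0,0,0,0,74]]]'
python3 - <<'E'
from go import *
info();R=Rt(.2824);zt=R.apply([0,0,1])
g=np.array([.5459,-.2428,.010])+zt*.0086
print(g,turn(R),shift(g,R),shift(g-zt*.12,R))
print("mug",unproj("top",(445,372),.09))
E
```

```text
time: 2.98
tcp_pos: [0.1775, -0.4941, 0.2426]
tool_rot: [-3.14, -0.436, 0.28]
wrist_force: [0.2, 0.2, -0.4]
width: 0.0742
grip_force: 0.0
t 2.98 [ 0.1775 -0.4941  0.2426] [-3.14  -0.436  0.28 ] F [ 0.2  0.2 -0.4] w 74.2 0.0
[ 0.54939055 -0.2417872   0.00220575] [-0.    0.   -0.03] [ 7.14 -3.47  9.96] [ 7.14 -3.47  6.96]
mug [[ 0.32459169 -0.29688123  0.09      ]]
```

```bash
python3 -m jog '[[[0,0,0,1,-0.5,0,74],[0,0,0,1,-0.5,0,74],[0,0,0,1,-0.5,0,74],[0,0,0,1,-0.5,0,74],[0,0,0,1,-0.5,0.5,74],[0,0,0,1,-0.5,0.5,74],[0,0,0,1,-0.47,1,74],[0,0,0,0.14,0,1,74]]]' 
python3 -m jog '[[[0,0,0,0,0,1,74],[0,0,0,0,0,1,74],[0,0,0,0,0,1,74],[0,0,0,0,0,0.9,74],[0,0,0,0,0,0,74]]]'
python3 - <<'E'
from go import *
info();R=Rt(.2824);zt=R.apply([0,0,1])
g=np.array([.5459,-.2428,.010])+zt*.0086
print(turn(R),shift(g))
im=viewer.camera("top");cv2.imwrite("pics/t2.png",cv2.resize(im[130:330,300:500],(600,600))[:,:,::-1])
E
```

```text
time: 3.98
tcp_pos: [0.4392, -0.2723, 0.2561]
tool_rot: [3.137, -0.436, 0.287]
wrist_force: [0.1, -0.9, 0.6]
width: 0.0741
grip_force: 0.0
time: 4.6
tcp_pos: [0.5002, -0.2543, 0.1124]
tool_rot: [-3.14, -0.434, 0.283]
wrist_force: [0.2, -0.4, 0.8]
width: 0.0741
grip_force: 0.0
t 4.6 [ 0.5002 -0.2543  0.1124] [-3.14  -0.434  0.283] F [ 0.2 -0.4  0.8] w 74.1 0.0
[-0.02  0.03  0.  ] [-0.01  0.05  3.03]
```

View pics/t2.png

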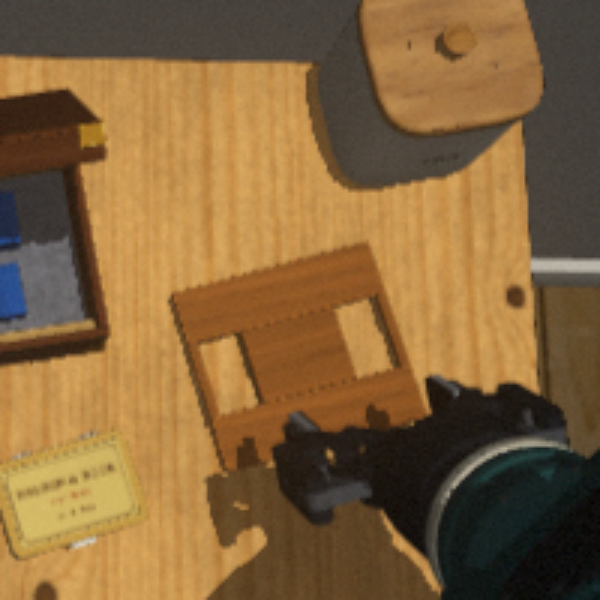

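The open fingers, at crop (300,440) and (440,390), sit just in front of the slots at (230,370) and (365,335) and line up with them. Descending along the tool axis and closing.

```bash
python3 -m jog '[[[0,0,0,0,0.05,1,74],[0,0,0,0,0,0.8,74],[0,0,0,0,0,0.5,74],[0,0,0,0,0,0.4,74],[0,0,0,0,0,0.3,74],[0,0,0,0,0,0,74],[0,0,0,0,0,0,55],[0,0,0,0,0,0,55]]]' 
python3 -m jog '[[[0,0,0,0,0,0,55],[0,0,0,0,0,0,55],[0,0,0,0,0,0,55],[0,0,0,0,0,0,55]]]'
```

```text
time: 5.65
tcp_pos: [0.5496, -0.2441, 0.0065]
tool_rot: [3.14, -0.437, 0.282]
wrist_force: [-8.2, 0.8, 12.7]
width: 0.0595
grip_force: 61.2
time: 6.15
tcp_pos: [0.5496, -0.2441, 0.0065]
tool_rot: [3.14, -0.437, 0.282]
wrist_force: [-7.8, 1.4, 12.0]
width: 0.0595
grip_force: 61.2
```

```bash
python3 -m jog '[[[0,0,0,0.21,0,-0.45,55],[0,0,0,0.42,0,-0.91,55],[0,0,0,0.42,0,-0.91,55],[0,0,0,0.42,0,-0.91,55],[0,0,0,0,0,0,55],[0,0,0,0,0,0,55]]]'
python3 - <<'E'
from go import *
info()
im=viewer.camera("top");sc=viewer.camera("scene")
a=cv2.resize(im[130:330,300:500],(400,400));b=cv2.resize(sc[120:270,260:410],(400,400))
cv2.imwrite("pics/t3.png",np.hstack([a,b])[:,:,::-1])
E
```

```text
time: 6.9
tcp_pos: [0.5488, -0.2437, 0.145]
tool_rot: [-3.142, -0.436, 0.282]
wrist_force: [-0.5, 0.5, -1.6]
width: 0.0593
grip_force: 65.2
t 6.9 [ 0.5488 -0.2437  0.145 ] [-3.142 -0.436  0.282] F [-0.5  0.5 -1.6] w 59.3 65.23270949721336
```

View pics/t3.png

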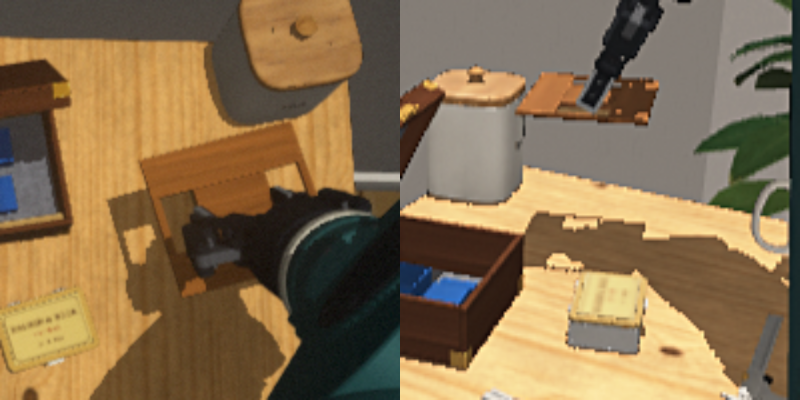

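It's held and looks level. I now turn it to the case's yaw and work out the waypoints in the case frame.

```bash
cat > wp.py <<'E'
from go import *
CASE=np.array([.6012,-.0322,.1726])
SEP_T=np.array([.0032,0,.0065])  # TCP minus sep origin, in sep frame
def case2w(v):return place(np.atleast_2d(v),CASE)[0]
def show(P,col,im,o,k,p=CASE):
    uv=(proj("top",place(P,p))+.5-o)*k;cv2.polylines(im,[np.round(uv).astype(np.int32)],True,col,1)
E
python3 -m jog '[[[-0.26,0,0.57,0,0,0,55],[-0.26,0,0.56,0,0,0,55],[0,0,0,0,0,0,55]]]'
python3 - <<'E'
from wp import *
info();print(turn(Rt(CASE[2])))
T=[case2w(np.array(s)+SEP_T) for s in((-.09,0,.135),(-.025,0,.068),(0,0,.05),(0,0,.032))]
p=cur()[0];R=cur()[1]
for t in T:print(np.round(t,4),np.round(R.inv().apply(t-p)/.04,2));p=t
E
```

```text
time: 7.38
tcp_pos: [0.5487, -0.2432, 0.1443]
tool_rot: [-3.14, -0.435, 0.173]
wrist_force: [0.4, -0.5, -1.0]
width: 0.0597
grip_force: 65.2
t 7.38 [ 0.5487 -0.2432  0.1443] [-3.14  -0.435  0.173] F [ 0.4 -0.5 -1. ] w 59.7 65.22441610693932
[-0.03  0.01  0.01]
[ 0.5157 -0.0471  0.1415] [ 0.   -4.97  0.09]
[ 0.5797 -0.0359  0.0745] [0.77 0.01 2.2 ]
[ 0.6044 -0.0317  0.0565] [0.38 0.   0.67]
[ 0.6044 -0.0317  0.0385] [-0.19  0.    0.41]
```

```bash
python3 -m jog '[[[0,0,0,0,-0.7,0,55],[0,0,0,0,-1,0,55],[0,0,0,0,-1,0,55],[0,0,0,0,-1,0.04,55],[0,0,0,0,-0.8,0.05,55],[0,0,0,0,-0.47,0,55],[0,0,0,0,0,0,55]]]'
python3 -m jog '[[[0,0,0,0.2,0,0.55,55],[0,0,0,0.2,0,0.55,55],[0,0,0,0.2,0,0.55,55],[0,0,0,0.17,0,0.55,55],[0,0,0,0,0,0,55],[0,0,0,0,0,0,55]]]'
python3 - <<'E'
from wp import *
info();p,R,s=cur()
o=place(np.array([-SEP_T]),[p[0],p[1],s["tool_rot"][2]])[0]+[0,0,p[2]]
print("sep world",o,"in case",place(np.array([[o[0]-CASE[0],o[1]-CASE[1],o[2]]]),[0,0,-CASE[2]]))
T=[case2w(np.array(s)+SEP_T) for s in((0,0,.05),(0,0,.032))]
for t in T:print(np.round(R.inv().apply(t-p)/.04,2));p=t
im=viewer.camera("top");O=[220,130];a=cv2.resize(im[130:280,220:370],(600,600))
sp=[o[0],o[1],s["tool_rot"][2]]
show(box(.119,.133,o[2]+.015,0)[[0,2,6,4]],(0,255,0),a,O,4,sp)
for y in(.0455,-.0455):show(box(.048,.029,o[2]+.015,0)[[0,2,6,4]]+[0,y,0],(0,255,0),a,O,4,sp)
show(box(.124,.138,.056,0)[[0,2,6,4]],(255,0,0),a,O,4)
show(box(.136,.15,.056,0)[[0,2,6,4]],(255,0,255),a,O,4)
cv2.imwrite("pics/t4.png",a[:,:,::-1])
E
```

```text
time: 8.25
tcp_pos: [0.5159, -0.0466, 0.1416]
tool_rot: [-3.141, -0.435, 0.176]
wrist_force: [-0.1, 0.1, -1.2]
width: 0.0596
grip_force: 65.2
time: 9.0
tcp_pos: [0.5803, -0.037, 0.0755]
tool_rot: [-3.141, -0.436, 0.173]
wrist_force: [-0.2, -0.8, -1.1]
width: 0.0595
grip_force: 65.2
t 9.0 [ 0.5803 -0.037   0.0755] [-3.141 -0.436  0.173] F [-0.2 -0.8 -1.1] w 59.5 65.2125996351242
sep world [ 0.57710389 -0.03750926  0.06897076] in case [[-0.02464991 -0.001092    0.06897076]]
[ 0.36 -0.03  0.69]
[-0.19  0.    0.41]
```

View pics/t4.png

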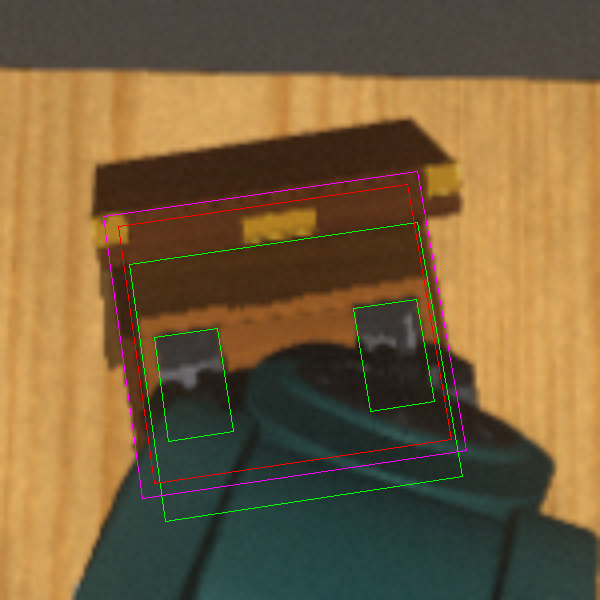

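The predicted slot outlines (left back corner about (217,329), right about (355,308)) match the picture to about 1 mm. Inserting.

```bash
python3 -m jog '[[[0,0,0,0.12,-0.01,0.23,55],[0,0,0,0.12,-0.01,0.23,55],[0,0,0,0.12,-0.01,0.23,55],[0,0,0,0,0,0,55]]]'
python3 -m jog '[[[0,0,0,-0.05,0,0.1,55],[0,0,0,-0.05,0,0.1,55],[0,0,0,-0.04,0,0.1,55],[0,0,0,-0.03,0,0.06,55],[0,0,0,0,0,0,55],[0,0,0,0,0,0,55]]]'
```

```text
time: 9.55
tcp_pos: [0.6049, -0.0307, 0.0556]
tool_rot: [-3.141, -0.435, 0.174]
wrist_force: [0.3, 0.6, -1.3]
width: 0.0598
grip_force: 65.2
time: 10.3
tcp_pos: [0.6047, -0.031, 0.0406]
tool_rot: [-3.141, -0.437, 0.173]
wrist_force: [0.2, 0.2, -0.5]
width: 0.0597
grip_force: 65.2
```

```bash
python3 -m jog '[[[0,0,0,-0.02,0,0.045,55],[0,0,0,-0.01,0,0.03,55],[0,0,0,0,0,0,55],[0,0,0,0,0,0,55]]]'
```

```text
time: 10.8
tcp_pos: [0.6049, -0.031, 0.0385]
tool_rot: [3.141, -0.438, 0.174]
wrist_force: [-14.7, -0.8, 24.8]
width: 0.0596
grip_force: 68.4
```

```bash
python3 -m jog '[[[0,0,0,0.01,0,-0.03,60],[0,0,0,0,0,0,66],[0,0,0,0,0,0,73],[0,0,0,0,0,0,73],[0,0,0,0,0,0,73]]]'
python3 -m jog '[[[0,0,0,0,0,-0.3,73],[0,0,0,0,0,-0.5,73],[0,0,0,0,0,-1,73],[0,0,0,-0.2,0,-1,73],[0,0,0,-0.8,0,-1,73],[0,0,0,-1,0,-1,73],[0,0,0,-1,0,-1,73],[0,0,0,-1,0,0,73]]]'
python3 - <<'E'
from wp import *
info()
im=viewer.camera("top");sc=viewer.camera("scene")
O=[220,130];a=cv2.resize(im[130:280,220:370],(600,600))
show(box(.119,.133,.047,0)[[0,2,6,4]],(0,255,0),a,O,4)
b=cv2.resize(sc[140:260,210:330],(600,600))[:, :200] if 0 else cv2.resize(sc[180:250,225:310],(200,165))
a[435:,:200]=b
cv2.imwrite("pics/t5.png",a[:,:,::-1])
for d in models.cut_out("top","separator")[:1]:print(d["p"],d["pixels"].sum())
E
```

```text
time: 11.42
tcp_pos: [0.6046, -0.031, 0.0384]
tool_rot: [-3.141, -0.436, 0.173]
wrist_force: [0.2, -0.1, 0.7]
width: 0.0733
grip_force: 0.0
time: 12.42
tcp_pos: [0.3643, -0.0735, 0.1834]
tool_rot: [3.138, -0.44, 0.175]
wrist_force: [0.9, 0.2, 0.1]
width: 0.0732
grip_force: 0.0
t 12.43 [ 0.3643 -0.0735  0.1834] [ 3.138 -0.44   0.175] F [0.9 0.2 0.1] w 73.2 0.0
0.94 3094
```

View pics/t5.png

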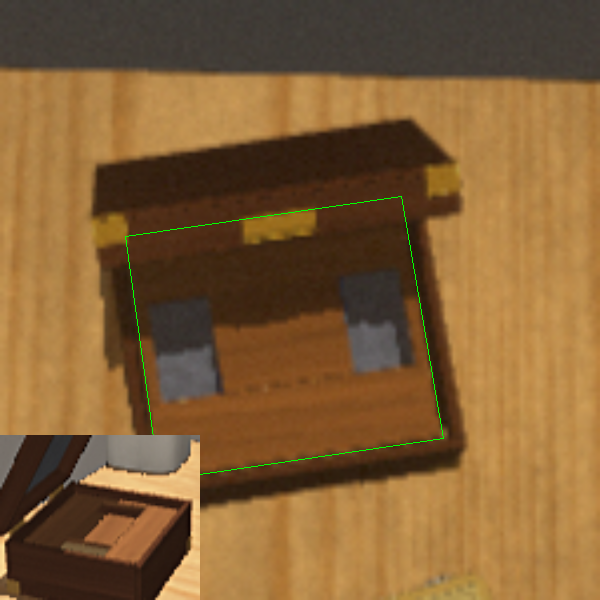

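The separator sits inside the case, just within the predicted outline (front edge about (150,470) to (443,437)), and both slots are clear. Next is the wax block: move above it, then turn.

```bash
python3 - <<'E'
from wp import *
print(shift([.52,.20,.20]))
E
```

```text
[ 4.74 -6.07  1.7 ]
```

```bash
python3 -m jog '[[[0,0,0,0.5,-0.7,0,80],[0,0,0,0.5,-1,0.2,80],[0,0,0,0.6,-1,0.2,80],[0,0,0,0.6,-1,0.3,80],[0,0,0,0.7,-1,0.3,80],[0,0,0,0.7,-0.8,0.3,80],[0,0,0,0.7,-0.57,0.3,80],[0,0,0,0.44,0,0.1,80]]]'
python3 -m jog '[[[0.466,0,-1,0,0,0,80],[0.466,0,-1,0,0,0,80],[0.466,0,-1,0,0,0,80],[0.466,0,-1,0,0,0,80],[0.466,0,-1,0,0,0,80],[0.466,0,-1,0,0,0,80],[0.466,0,-1,0,0,0,80],[0.466,0,-1,0,0,0,80]]]'
python3 -m jog '[[[0.466,0,-1,0,0,0,80],[0.466,0,-1,0,0,0,80],[0.466,0,-1,0,0,0,80],[0.466,0,-1,0,0,0,80],[0.466,0,-1,0,0,0,80],[0.466,0,-1,0,0,0,80],[0.466,0,-1,0,0,0,80],[0,0,0,0,0,0,80]]]'
python3 - <<'E'
from wp import *
im=viewer.camera("top");sc=viewer.camera("scene")
info();R=Rt(1.627);zt=R.apply([0,0,1])
m=[d for d in models.cut_out("top","wax_block")];
for d in m:
    q=unproj("top",d["position"][::-1],.022)[0];print(q,fit({"top":d["pixels"]},box(.034,.062,0,.022),q))
g=np.array([.532,.2111,.010])
print(turn(R),shift(g-zt*.10,R),shift(g,R),state()["joint_positions"])
E
```

```text
time: 13.58
tcp_pos: [0.5231, 0.1863, 0.1997]
tool_rot: [-3.139, -0.436, 0.194]
wrist_force: [-0.2, -0.2, 0.6]
width: 0.08
grip_force: 0.0
time: 14.58
tcp_pos: [0.5221, 0.1848, 0.1999]
tool_rot: [-3.14, -0.438, 0.966]
wrist_force: [-0.4, 0.3, -0.1]
width: 0.08
grip_force: 0.0
time: 15.58
tcp_pos: [0.5226, 0.1846, 0.1992]
tool_rot: [-3.141, -0.438, 1.636]
wrist_force: [-0.3, -0.3, 0.0]
width: 0.0799
grip_force: 0.0
t 15.68 [0.5219 0.1845 0.1994] [-3.141 -0.438  1.635] F [ 0.7 -0.2  0.3] w 80.3 0.0
[ 0.5865541  -0.03952079  0.022     ] (array([ 0.5772, -0.0387,  0.3063]), np.float64(0.836))
[-0.04 -0.02  0.08] [-1.41  0.29  2.07] [-1.41  0.29  4.57] [-0.03346088  0.31270414 -0.13888105  1.16545242  0.43595588  1.46302792]
```

```bash
python3 -m jog '[[[0,0,0.08,-0.7,0.15,0.5,80],[0,0,0,-0.71,0.14,0.8,80],[0,0,0,0,0,0.77,80],[0,0,0,0,0,0,80]]]'
python3 - <<'E'
from wp import *
info();print(shift([.532,.2111,.010]),turn(Rt(1.627)))
sc=viewer.camera("scene");cv2.imwrite("pics/t6.png",cv2.resize(sc[200:340,150:310],(640,560))[:,:,::-1])
E
```

```text
time: 16.23
tcp_pos: [0.5327, 0.1694, 0.0995]
tool_rot: [-3.134, -0.439, 1.627]
wrist_force: [-1.1, -1.0, 0.7]
width: 0.0799
grip_force: 0.0
t 16.23 [0.5327 0.1694 0.0995] [-3.134 -0.439  1.627] F [-1.1 -1.   0.7] w 79.9 0.0
[-0.01  0.06  2.47] [-0.08 -0.03 -0.  ]
```

View pics/t6.png

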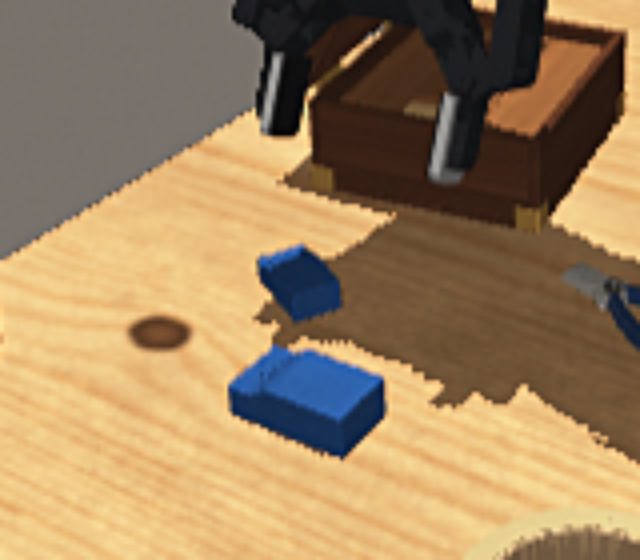

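The block at crop (308,400) and the look-alike at (300,283) lie undisturbed. The fingers at (280,110) and (455,150) line up with the block's long ends, so I descend.

```bash
python3 -m jog '[[[0,0,0,0,0.04,0.7,80],[0,0,0,0,0,0.7,80],[0,0,0,0,0,0.5,80],[0,0,0,0,0,0.35,80],[0,0,0,0,0,0.2,80],[0,0,0,0,0,0,80],[0,0,0,0,0,0,80]]]'
python3 -m jog '[[[0,0,0,0,0,0,66],[0,0,0,0,0,0,55],[0,0,0,0,0,0,55],[0,0,0,0,0,0,55],[0,0,0,0,0,0,55]]]'
```

```text
time: 17.15
tcp_pos: [0.5333, 0.2103, 0.0123]
tool_rot: [-3.138, -0.438, 1.629]
wrist_force: [0.2, -0.2, 0.5]
width: 0.0803
grip_force: 0.0
time: 17.77
tcp_pos: [0.5333, 0.2101, 0.0126]
tool_rot: [-3.139, -0.438, 1.628]
wrist_force: [-3.1, -6.6, 13.3]
width: 0.0598
grip_force: 61.5
```

```bash
python3 -m jog '[[[0,0,0,0.21,0,-0.45,55],[0,0,0,0.42,0,-0.91,55],[0,0,0,0.42,0,-0.91,55],[0,0,0,0.42,0,-0.91,55],[0,0,0,0.42,0,-0.91,55],[-0.233,0,0.5,0,0,0,55],[-0.466,0,1,0,0,0,55],[-0.466,0,1,0,0,0,55]]]'
python3 -m jog '[[[-0.466,0,1,0,0,0,55],[-0.466,0,1,0,0,0,55],[-0.466,0,1,0,0,0,55],[-0.466,0,1,0,0,0,55],[-0.466,0,1,0,0,0,55],[-0.466,0,1,0,0,0,55],[-0.466,0,1,0,0,0,55],[-0.466,0,1,0,0,0,55]]]'
python3 -m jog '[[[-0.466,0,1,0,0,0,55],[-0.466,0,1,0,0,0,55],[-0.466,0,1,0,0,0,55],[-0.466,0,1,0,0,0,55],[-0.233,0,0.5,0,0,0,55],[0,0,0,0,0,0,55]]]'
python3 - <<'E'
from wp import *
info();R=Rt(CASE[2]);print(turn(R));p=cur()[0]
W=np.array([-.0011,0,.0126])
for s in((-.10,0,.12),(-.03,0,.08),(0,0,.060),(0,0,.047)):
    t=case2w(np.array(s)+W);print(np.round(t,4),np.round(R.inv().apply(t-p)/.04,2));p=t
E
```

```text
time: 18.77
tcp_pos: [0.5336, 0.2093, 0.1921]
tool_rot: [-3.137, -0.437, 1.384]
wrist_force: [0.4, 0.2, -0.4]
width: 0.0597
grip_force: 65.4
time: 19.77
tcp_pos: [0.5334, 0.2094, 0.1921]
tool_rot: [-3.137, -0.434, 0.614]
wrist_force: [0.2, -0.5, -0.3]
width: 0.0596
grip_force: 65.4
time: 20.52
tcp_pos: [0.5365, 0.195, 0.192]
tool_rot: [-3.136, -0.433, 0.204]
wrist_force: [-0.5, 0.1, -1.1]
width: 0.0598
grip_force: 65.4
t 20.52 [0.5365 0.195  0.192 ] [-3.136 -0.433  0.204] F [-0.5  0.1 -1.1] w 59.8 65.38699865341187
[-0.21  0.04  0.32]
[ 0.5016 -0.0496  0.1326] [-2.36  5.87  0.54]
[ 0.5706 -0.0375  0.0926] [ 1.16 -0.    1.65]
[ 0.6001 -0.0324  0.0726] [0.47 0.   0.77]
[ 0.6001 -0.0324  0.0596] [-0.14 -0.    0.29]
```

```bash
python3 -m jog '[[[0,0,0,-0.4,0.7,0,55],[0,0,0,-0.4,0.9,0.1,55],[0,0,0,-0.4,1,0.1,55],[0,0,0,-0.4,1,0.1,55],[0,0,0,-0.4,1,0.1,55],[0,0,0,-0.36,0.8,0.14,55],[0,0,0,0,0.47,0,55],[0,0,0,0,0,0,55]]]'
python3 -m jog '[[[-0.2,0.02,0.32,0,0,0,55],[0,0,0,0,0,0,55]]]'
python3 - <<'E'
from wp import *
info();R=Rt(CASE[2]);print(turn(R),state()["joint_positions"]);p=cur()[0]
W=np.array([-.0011,0,.0126])
for s in((-.10,0,.12),(-.03,0,.08),(0,0,.060),(0,0,.047)):
    t=case2w(np.array(s)+W);print(np.round(t,4),np.round(R.inv().apply(t-p)/.04,2));p=t
E
```

```text
time: 21.52
tcp_pos: [0.5101, -0.0509, 0.1318]
tool_rot: [-3.136, -0.433, 0.203]
wrist_force: [0.5, 0.8, -0.0]
width: 0.0594
grip_force: 65.4
time: 21.78
tcp_pos: [0.5096, -0.0487, 0.1319]
tool_rot: [-3.141, -0.435, 0.176]
wrist_force: [-0.3, -0.1, -0.5]
width: 0.0596
grip_force: 65.4
t 21.77 [ 0.5096 -0.0487  0.1319] [-3.141 -0.435  0.176] F [-0.3 -0.1 -0.5] w 59.6 65.38901567459106
[-0.02  0.02  0.03] [-0.38232238  0.06258781 -0.70248808  0.43078059  0.22520967  2.62645943]
[ 0.5016 -0.0496  0.1326] [-0.17 -0.01 -0.1 ]
[ 0.5706 -0.0375  0.0926] [ 1.16 -0.    1.65]
[ 0.6001 -0.0324  0.0726] [0.47 0.   0.77]
[ 0.6001 -0.0324  0.0596] [-0.14 -0.    0.29]
```

```bash
python3 -m jog '[[[0,0,0,0.33,0,0.5,55],[0,0,0,0.33,0,0.55,55],[0,0,0,0.33,0,0.5,55],[0,0,0,0.24,0,0.38,55],[0,0,0,0.23,0,0.39,55],[0,0,0,0,0,0,55],[0,0,0,0,0,0,55]]]'
python3 - <<'E'
from wp import *
info();W=np.array([-.0011,0,.0126]);print(shift(case2w(np.array((0,0,.047))+W)),turn(Rt(CASE[2])))
im=viewer.camera("top");sc=viewer.camera("scene")
cv2.imwrite("pics/t7.png",np.hstack([cv2.resize(im[130:280,220:370],(400,400)),cv2.resize(sc[140:250,210:320],(400,400))])[:,:,::-1])
E
```

```text
time: 22.65
tcp_pos: [0.6001, -0.0333, 0.0723]
tool_rot: [-3.141, -0.434, 0.175]
wrist_force: [0.1, 0.3, -0.6]
width: 0.0599
grip_force: 65.4
t 22.65 [ 0.6001 -0.0333  0.0723] [-3.141 -0.434  0.175] F [ 0.1  0.3 -0.6] w 59.9 65.36841988563538
[-0.13 -0.02  0.29] [-0.01  0.03  0.03]
```

View pics/t7.png

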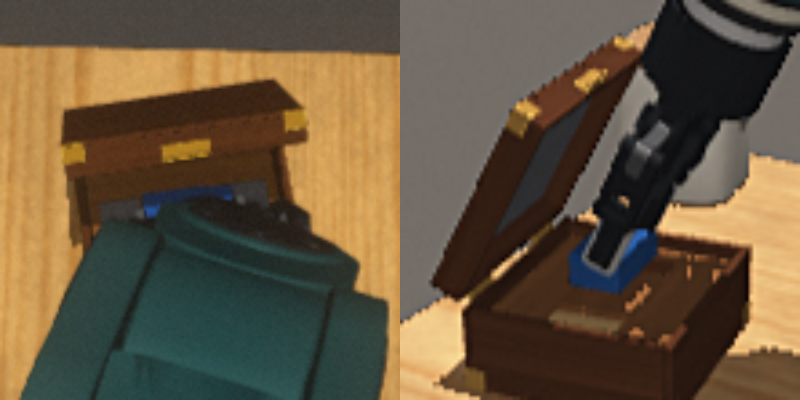

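The block hangs level above the panel between the slots, and the gripper is clear of the lid. Lowering it the last 12 mm.

```bash
python3 -m jog '[[[0,0,0,-0.06,-0.02,0.12,55],[0,0,0,-0.04,0,0.09,55],[0,0,0,-0.02,0,0.045,55],[0,0,0,0,0,0,55],[0,0,0,0,0,0,55]]]'
```

```text
time: 23.38
tcp_pos: [0.6003, -0.0327, 0.061]
tool_rot: [3.142, -0.434, 0.175]
wrist_force: [0.6, 0.4, 0.3]
width: 0.0593
grip_force: 65.4
```

```bash
python3 -m jog '[[[0,0,0,-0.013,0,0.03,55],[0,0,0,0,0,0,55],[0,0,0,0,0,0,55]]]'
```

```text
time: 23.75
tcp_pos: [0.6004, -0.0327, 0.0598]
tool_rot: [3.141, -0.435, 0.175]
wrist_force: [-0.9, 0.6, 1.5]
width: 0.0599
grip_force: 65.7
```

```bash
python3 -m jog '[[[0,0,0,0,0,0,60],[0,0,0,0,0,0,66],[0,0,0,0,0,0,76],[0,0,0,0,0,0,76],[0,0,0,0,0,0,76]]]'
python3 -m jog '[[[0,0,0,0,0,-0.3,76],[0,0,0,0,0,-0.5,76],[0,0,0,0,0,-1,76],[0,0,0,-0.2,0,-1,76],[0,0,0,-0.8,0,-1,76],[0,0,0,-1,0,-1,76],[0,0,0,-1,0,-1,76],[0,0,0,-1,0,0,76]]]'
python3 - <<'E'
from wp import *
from casefit import lidpts
info()
im=viewer.camera("top");sc=viewer.camera("scene")
O=[220,130];a=cv2.resize(im[130:280,220:370],(400,400))
show(box(.034,.062,.069,0)[[0,2,6,4]],(0,255,0),a,O,400/150)
cv2.imwrite("pics/t8.png",np.hstack([a,cv2.resize(sc[140:250,210:320],(400,400))])[:,:,::-1])
l=(models.cut_out("top","lid") or [None])[0]
if l:
    up=hullmask(np.argwhere(l["pixels"])[:,::-1].astype(float),2)
    for A in np.arange(.9,1.2,.04):
        h=hullmask(proj("top",place(lidpts(A),CASE)),2);print(round(A,2),round(1-(h&up).sum()/(h|up).sum(),3))
E
```

```text
time: 24.38
tcp_pos: [0.6003, -0.0326, 0.0596]
tool_rot: [-3.142, -0.434, 0.175]
wrist_force: [-0.2, -0.2, 0.2]
width: 0.0761
grip_force: 0.0
time: 25.38
tcp_pos: [0.3603, -0.0753, 0.2051]
tool_rot: [3.137, -0.438, 0.177]
wrist_force: [0.6, -0.3, -0.4]
width: 0.0758
grip_force: 0.0
t 25.38 [ 0.3603 -0.0753  0.2051] [ 3.137 -0.438  0.177] F [ 0.6 -0.3 -0.4] w 75.8 0.0
0.9 0.42
0.94 0.371
0.98 0.303
1.02 0.226
1.06 0.124
1.1 0.044
1.14 0.169
1.18 0.315
```

View pics/t8.png

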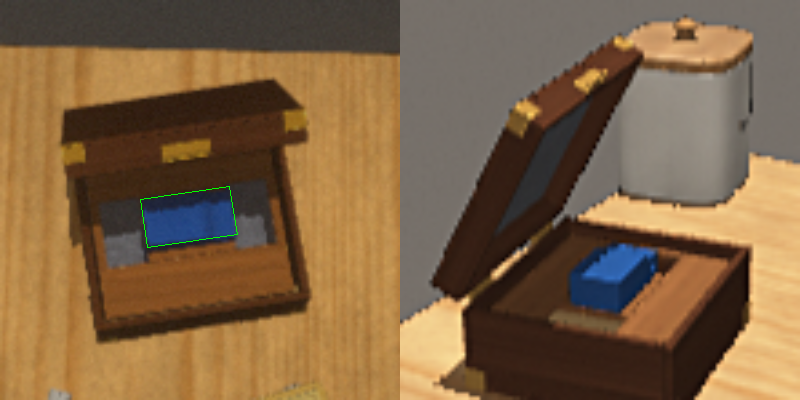

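The block lies level inside its target outline at (190,217), and the lid is still at 1.10. To shut it, I make the tool vertical, close the fingers, go over and behind the lid, and follow its arc.

```bash
python3 -m jog '[[[0,-1,0,0.3,0,-0.7,0],[0,-1,0,0.3,0,-0.7,0],[0,-1,0,0.3,0,-0.7,0],[0,-1,0,0.3,0,-0.7,0],[0,-1,0,0.3,0,-0.5,0],[0,0,0,0,0,0,0]]]'
cat > lid.py <<'E'
from wp import *
def tcp(a,l=125,gap=0):
    x=71-l*np.cos(a)+22*np.sin(a)+11+gap*np.sin(a);z=56+l*np.sin(a)+22*np.cos(a)+gap*np.cos(a)
    return case2w(np.array([x,0,z])/1e3)
E
python3 - <<'E'
from lid import *
info();R=Rt(CASE[2],0);print("turn",turn(R),state()["joint_positions"]);p=cur()[0]
def d(t):
    global p
    print(np.round(t,4),np.round(R.inv().apply(t-p)/.04,2));p=t
s=tcp(1.10,gap=8);d(s+[0,0,.12]);d(s)
for a in(1.1,1.0,.9,.8,.7,.6,.5,.4,.3,.2,.1,0):d(tcp(a))
E
```

```text
time: 26.28
tcp_pos: [0.3859, -0.0707, 0.3449]
tool_rot: [3.141, 0.002, 0.178]
wrist_force: [1.1, 0.5, 0.3]
width: 0.0001
grip_force: 0.0
t 26.27 [ 0.3859 -0.0707  0.3449] [3.141e+00 2.000e-03 1.780e-01] F [1.1 0.5 0.3] w 0.1 0.0
turn [0.01 0.02 0.06] [-3.88573865e-01  2.11020870e-02 -3.80904560e-02  1.51256874e+00
 -1.33530272e-03  2.57535958e+00]
[ 0.6525 -0.0233  0.301 ] [ 6.77 -0.02  1.1 ]
[ 0.6525 -0.0233  0.181 ] [ 0. -0.  3.]
[ 0.6454 -0.0245  0.1774] [-0.18 -0.    0.09]
[ 0.6337 -0.0265  0.1731] [-0.3   0.    0.11]
[ 0.6224 -0.0285  0.1676] [-0.29  0.    0.14]
[ 0.6117 -0.0304  0.161 ] [-0.27 -0.    0.16]
[ 0.6018 -0.0321  0.1534] [-0.25 -0.    0.19]
[ 0.5926 -0.0337  0.1447] [-0.23  0.    0.22]
[ 0.5843 -0.0351  0.1352] [-0.21 -0.    0.24]
[ 0.577  -0.0364  0.1249] [-0.19 -0.    0.26]
[ 0.5707 -0.0375  0.114 ] [-0.16  0.    0.27]
[ 0.5656 -0.0384  0.1024] [-0.13  0.    0.29]
[ 0.5616 -0.0391  0.0904] [-0.1 -0.   0.3]
[ 0.5588 -0.0396  0.078 ] [-0.07  0.    0.31]
```

```bash
python3 -m jog '[[[0,0,0.06,0.77,0,0,0],[0,0,0,1,0,0,0],[0,0,0,1,0,0,0],[0,0,0,1,0,0,0],[0,0,0,1,0,0,0],[0,0,0,1,0,0,0],[0,0,0,1,0,0,0],[0,0,0,0,0,0,0]]]'
python3 -m jog '[[[0,0,0,0,0,1,0],[0,0,0,0,0,1,0],[0,0,0,0,0,1,0],[0,0,0,0,0,0.6,0],[0,0,0,0,0,0.3,0],[0,0,0,0,0,0,0],[0,0,0,0,0,0,0]]]'
python3 - <<'E'
from lid import *
info();print(turn(Rt(CASE[2],0)),shift(tcp(1.1,gap=8)))
E
```

```text
time: 27.28
tcp_pos: [0.6522, -0.0245, 0.3417]
tool_rot: [-3.141, 0.003, 0.171]
wrist_force: [-0.9, -1.2, -0.5]
width: -0.0002
grip_force: 0.0
time: 28.15
tcp_pos: [0.6503, -0.0252, 0.189]
tool_rot: [3.141, 0.0, 0.17]
wrist_force: [0.2, -0.3, -0.3]
width: -0.0001
grip_force: 0.0
t 28.15 [ 0.6503 -0.0252  0.189 ] [3.141 0.    0.17 ] F [ 0.2 -0.3 -0.3] w -0.1 0.0
[ 0.01  0.   -0.03] [ 0.06 -0.04  0.2 ]
```

```bash
python3 -m jog '[[[0,0,0,0,-0.04,0.2,0],[0,0,0,-0.12,0,0.09,0],[0,0,0,-0.3,0,0.11,0],[0,0,0,-0.29,0,0.14,0],[0,0,0,0,0,0,0]]]'
python3 - <<'E'
from lid import *
info();print(shift(tcp(.9)))
E
```

```text
time: 28.78
tcp_pos: [0.6209, -0.0284, 0.1661]
tool_rot: [-3.141, 0.003, 0.17]
wrist_force: [-0.8, -0.1, -1.1]
width: -0.0003
grip_force: 0.0
t 28.77 [ 0.6209 -0.0284  0.1661] [-3.141e+00  3.000e-03  1.700e-01] F [-0.8 -0.1 -1.1] w -0.3 0.0
[ 0.04  0.01 -0.04]
```

```bash
python3 -m jog '[[[0,0,0,-0.25,0,0.14,0],[0,0,0,-0.25,0,0.19,0],[0,0,0,-0.23,0,0.22,0],[0,0,0,-0.21,0,0.24,0]]]'
python3 - <<'E'
from lid import *
info();viewer.camera("scene");
from casefit import lidpts
l=models.cut_out("scene","lid")
if l:
    m=hullmask(np.argwhere(l[0]["pixels"])[:,::-1].astype(float),2)
    for A in np.arange(.3,1.2,.1):
        h=hullmask(proj("scene",place(lidpts(A),[.6051,-.0393,.1824])),2);print(round(A,2),round(1-(h&m).sum()/(h|m).sum(),3))
E
```

```text
time: 29.28
tcp_pos: [0.5849, -0.0348, 0.1349]
tool_rot: [3.141, 0.001, 0.17]
wrist_force: [-0.2, -0.4, 0.8]
width: -0.0001
grip_force: 0.6
t 29.27 [ 0.5849 -0.0348  0.1349] [3.141e+00 1.000e-03 1.700e-01] F [-0.2 -0.4  0.8] w -0.1 0.5964425601996481
0.3 0.459
0.4 0.283
0.5 0.07
0.6 0.373
0.7 0.631
0.8 0.805
0.9 0.845
1.0 0.867
1.1 0.882
```

The lid is following, now at about 0.5 as planned. Continuing down.

```bash
python3 -m jog '[[[0,0,0,-0.19,0,0.26,0],[0,0,0,-0.16,0,0.27,0],[0,0,0,-0.13,0,0.29,0],[0,0,0,-0.1,0,0.3,0],[0,0,0,-0.06,0,0.2,0],[0,0,0,0,0,0.1,0],[0,0,0,0,0,0,0]]]'
python3 -m jog '[[[0,0,0,0,0,0.03,0],[0,0,0,0,0,0,0]]]'
```

```text
time: 30.25
tcp_pos: [0.5591, -0.039, 0.0781]
tool_rot: [-3.142, 0.002, 0.17]
wrist_force: [-0.5, -0.1, 0.0]
width: 0.0001
grip_force: 0.0
time: 30.5
tcp_pos: [0.5593, -0.039, 0.0778]
tool_rot: [3.141, 0.001, 0.17]
wrist_force: [-6.9, 0.1, 18.8]
width: -0.0001
grip_force: 9.5
```

It meets the hard stop at z = 0.078 m, the height of the shut lid. Retracting and checking.

```bash
python3 -m jog '[[[0,0,0,0,0,-0.3,0],[0,0,0,0,0,-1,0],[0,0,0,0,0,-1,0],[0,0,0,-1,0,-1,0],[0,0,0,-1,0,-0.5,0],[0,0,0,-1,0,0,0],[0,0,0,-1,0,0,0],[0,0,0,0,0,0,0]]]'
python3 - <<'E'
from lid import *
info();t=viewer.camera("top");s=viewer.camera("scene")
cv2.imwrite("pics/t9.png",np.hstack([cv2.resize(t[130:350,200:420],(400,400)),cv2.resize(s[140:300,210:370],(400,400))])[:,:,::-1])
E
```

```text
time: 31.5
tcp_pos: [0.4001, -0.0661, 0.2298]
tool_rot: [3.141, 0.001, 0.169]
wrist_force: [-0.2, -0.0, 0.2]
width: 0.0003
grip_force: 0.0
t 31.5 [ 0.4001 -0.0661  0.2298] [3.141e+00 1.000e-03 1.690e-01] F [-0.2 -0.   0.2] w 0.3 0.0
```

View pics/t9.png

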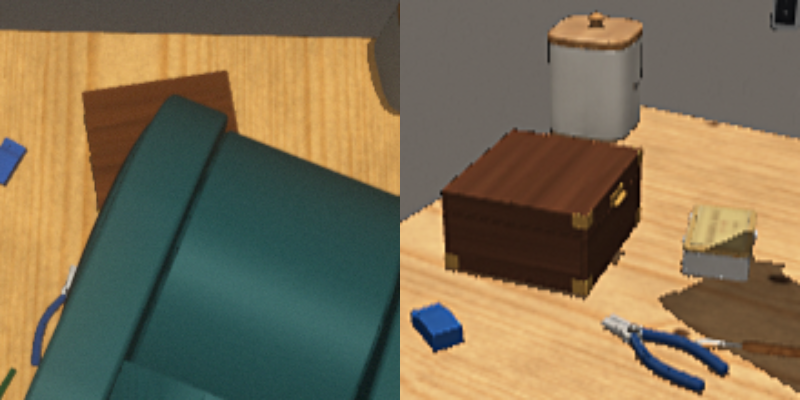

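The scene view shows the lid flush and shut at (545,200), with the tin at (720,245) and the cutters at (660,350) undisturbed.

```bash
python3 -c "
from rig import sign_off
print(sign_off())"
```

```text
the job is handed in; nothing more can be done
None
```

I handed the job in at about 31.5 s of the 67 s; no verdict came back. In the last pictures the separator was seated, the wax block lay flat on its middle, the lid was shut, and the tin and cutters looked undisturbed.

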